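Set the stock tags of the rivet bins

TASK

Each leather bin on the stock board has a hinged tag in front of it, on the robot's side. With a fingertip, gently push over whichever tags are wrong, so that every full bin's tag lies green face up and the empty bin's tag lies red face up. Do not pick anything up, and leave the bins and the other things where they stand.

Things in the scene. Friction and masses are not known exactly. Their poses are not given: they have to be found in the camera images.
- board: plywood board, 320 (x) x 520 (y) x 12 mm, fixed, placed and turned differently each time. Origin: centre of its underside; x points away from the robot, from the row of tags to the row of bins. Four tag stands 70 mm nearer the robot than the origin, at y = -142.5, -47.5, 47.5, 142.5 mm; behind each, about 155 mm along +x at the same y, the bin its tag speaks for.
- stand_a: tag stand a, fixed: steel foot 50 x 74 mm, two aluminium posts 66 mm tall, 64 mm apart in y, with a flip tag hinged between them. Origin: centre of the foot's underside, on top of the board; axes as the board's. The hinge axis runs along y, 60 mm above this origin. Which stand is at which place varies.
- tag_a (a joint): tag of stand a: slick enamelled plate 50 mm wide, 5 thick, reaching 50 from its hinge, 30 g, green one side, red the other. 0 rad upright; stops: +0.96 leaning 55 deg away from the robot, green up; -0.96 towards the robot, red up. No spring: pushed past upright it falls over (do not ram it on its stop). At a stop its free edge is 41 mm out from and 29 above the hinge, open below: a finger can go down beyond the edge and push it back over.
- stand_b: tag stand b, fixed: steel foot 50 x 74 mm, two aluminium posts 66 mm tall, 64 mm apart in y, with a flip tag hinged between them. Origin: centre of the foot's underside, on top of the board; axes as the board's. The hinge axis runs along y, 60 mm above this origin. Which stand is at which place varies.
- tag_b (a joint): tag of stand b: slick enamelled plate 50 mm wide, 5 thick, reaching 50 from its hinge, 30 g, green one side, red the other. 0 rad upright; stops: +0.96 leaning 55 deg away from the robot, green up; -0.96 towards the robot, red up. No spring: pushed past upright it falls over (do not ram it on its stop). At a stop its free edge is 41 mm out from and 29 above the hinge, open below: a finger can go down beyond the edge and push it back over.
- stand_c: tag stand c, fixed: steel foot 50 x 74 mm, two aluminium posts 66 mm tall, 64 mm apart in y, with a flip tag hinged between them. Origin: centre of the foot's underside, on top of the board; axes as the board's. The hinge axis runs along y, 60 mm above this origin. Which stand is at which place varies.
- tag_c (a joint): tag of stand c: slick enamelled plate 50 mm wide, 5 thick, reaching 50 from its hinge, 30 g, green one side, red the other. 0 rad upright; stops: +0.96 leaning 55 deg away from the robot, green up; -0.96 towards the robot, red up. No spring: pushed past upright it falls over (do not ram it on its stop). At a stop its free edge is 41 mm out from and 29 above the hinge, open below: a finger can go down beyond the edge and push it back over.
- stand_d: tag stand d, fixed: steel foot 50 x 74 mm, two aluminium posts 66 mm tall, 64 mm apart in y, with a flip tag hinged between them. Origin: centre of the foot's underside, on top of the board; axes as the board's. The hinge axis runs along y, 60 mm above this origin. Which stand is at which place varies.
- tag_d (a joint): tag of stand d: slick enamelled plate 50 mm wide, 5 thick, reaching 50 from its hinge, 30 g, green one side, red the other. 0 rad upright; stops: +0.96 leaning 55 deg away from the robot, green up; -0.96 towards the robot, red up. No spring: pushed past upright it falls over (do not ram it on its stop). At a stop its free edge is 41 mm out from and 29 above the hinge, open below: a finger can go down beyond the edge and push it back over.
- bin_rivets: open tan leather bin, loose, 92 (x) x 78 (y) x 50 mm high, FULL of copper rivets. Origin: centre of its underside, on the board. Stands behind one of the four tags; which one varies.
- bin_rings: open tan leather bin, loose, 92 (x) x 78 (y) x 50 mm high, FULL of brass rings. Origin: centre of its underside, on the board. Stands behind one of the four tags; which one varies.
- bin_snaps: open tan leather bin, loose, 92 (x) x 78 (y) x 50 mm high, FULL of black snap fasteners. Origin: centre of its underside, on the board. Stands behind one of the four tags; which one varies.
- bin_empty: open tan leather bin, loose, 92 (x) x 78 (y) x 50 mm high, EMPTY, bare leather floor showing. Origin: centre of its underside, on the board. Stands behind one of the four tags; which one varies.
- wax_tin: amber jar, 48 mm across, 45 mm tall, standing at the +y end of the board beside the bins; loose bystander, origin at its underside
- setter: steel rivet setter, 75 mm tall, 24 mm head, standing at the -y end of the board beside the tags; loose bystander, origin at its underside
- folder: flat white bone folder, 18 x 120 x 8 mm, lying along y at the robot's edge of the board; loose bystander, origin at its underside
- tape: roll of orange tape lying flat on the table, 100 mm across, 24 mm high; loose bystander, origin at its underside
- glue: white bottle with a red cap, 60 mm across, 140 mm tall, on the table at the robot's right; loose bystander, origin at its underside
- mallet: hammer lying on the table at the robot's left; loose bystander, origin at its underside (middle of the tool)
- mug: blue mug, 90 mm tall, on the table far left; loose bystander, origin at its underside
Not all that is in view belongs to the job. What is shaped like the bin_empty but pink or purple is not meant.

How it is judged (in metres and radians):
At the end, for the whole second after the job is handed in: The tag in front of the empty bin leans fully towards the robot (joint below -0.85, red up), the tags in front of the three full bins lean fully towards their bins (joint above 0.85, green up), all tags at rest (under 0.1 rad/s); bins and other loose things within 30 mm of where they started (((y of bin_empty in the frame of stand_a between -0.0475 and 0.0475 m and value of joint tag_a below -0.85 rad) or (not (y of bin_empty in the frame of stand_a between -0.0475 and 0.0475 m) and value of joint tag_a above 0.85 rad)) and velocity of joint tag_a between -0.1 and 0.1 rad/s and ((y of bin_empty in the frame of stand_b between -0.0475 and 0.0475 m and value of joint tag_b below -0.85 rad) or (not (y of bin_empty in the frame of stand_b between -0.0475 and 0.0475 m) and value of joint tag_b above 0.85 rad)) and velocity of joint tag_b between -0.1 and 0.1 rad/s and ((y of bin_empty in the frame of stand_c between -0.0475 and 0.0475 m and value of joint tag_c below -0.85 rad) or (not (y of bin_empty in the frame of stand_c between -0.0475 and 0.0475 m) and value of joint tag_c above 0.85 rad)) and velocity of joint tag_c between -0.1 and 0.1 rad/s and ((y of bin_empty in the frame of stand_d between -0.0475 and 0.0475 m and value of joint tag_d below -0.85 rad) or (not (y of bin_empty in the frame of stand_d between -0.0475 and 0.0475 m) and value of joint tag_d above 0.85 rad)) and velocity of joint tag_d between -0.1 and 0.1 rad/s and distance of each of bin_rivets, bin_rings, bin_snaps, bin_empty, wax_tin, setter, folder, tape, glue, mallet, mug from where it was at the start of the episode below 0.03 m); the robot touches nothing.
It fails at once if a bin or another loose thing was pushed away or picked up (moved more than 30 mm) (distance of any of bin_rivets, bin_rings, bin_snaps, bin_empty, wax_tin, setter, folder, tape, glue, mallet, mug from where it was at the start of the episode above 0.03 m).
It fails at once if a bin was tipped (angle between any of bin_rivets, bin_rings, bin_snaps, bin_empty's own z axis and vertical above 0.35 rad).
It fails at once if a tag or its stand was pushed roughly (over 25 N) (contact force between any of the arm, the fingers and stand_a above 25 N or contact force between any of the arm, the fingers and stand_b above 25 N or contact force between any of the arm, the fingers and stand_c above 25 N or contact force between any of the arm, the fingers and stand_d above 25 N).
It also fails if it takes over 54 s, if anything falls off the work surface, if the arm or the gripper's body presses on something with over 40 N, if the wrist force passes 120 N, or if a joint passes its speed limit or range.

ROBOT

A 6-joint arm with a two-finger parallel gripper is mounted at the origin on the work surface. World frame = base frame: x ahead of the robot, y to its left, z up, the work surface at z = 0. Lengths are in mm, angles in rad, forces in N, time in s.
With the tool pointing down it reaches from about 300 to 775 mm from the base axis. Payload 14.6 kg.
Tool frame: the origin (TCP) lies at the very end of the fingers, on their centre line; the grasp point (between the pads) lies 19 mm behind it; z points along the fingers, y is the line along which they close (so a half turn about z gives the same grasp; the last joint's range is limited). The gripper opens to 94 mm and grips with 3 to 60 N. Pads are 16 mm wide; open, the fingers measure 119 mm over their backs; the gripper's body (75 mm by 177 mm) begins 78 mm behind the grasp point.
Start: joints at [1.07, 0.3, 1.521, -0, 1.321, -0.067], TCP at [231.173, 499.047, 205.446] pointing down, gripper open.
Joint ranges: [-3.03, 3.03], [-0.79, 2.21], [0.23, 2.52], [-1.04, 4.18], [0, 3.07], [-2.55, 2.55]. Speed limits (rad/s): [2.22, 2.22, 2.57, 3.14, 3.14, 3.14].

INTERFACE

Orientations are given as [roll, pitch, yaw] about the fixed x, y, z axes, in that order (R = Rz(yaw) Ry(pitch) Rx(roll)).
In Python, from cell import manip, eyes, ticket gives the robot as it stands. The module is installed in compiled form; this text tells all that it offers.
- The arm moves only by the tool arm_command, never from a script. Its argument "plan" is a list of rows, each a list of 5 numbers: the opening, from -1 (shut) to 1 (fully open), then the shift along the tool's x, y, z in m, then the turn about the tool's z in rad. In form: [[jaw, dx, dy, dz, roll], ...]. A call has 1 to 20 rows; each row shifts and turns the commanded pose from where the row before left it, along the tool's axes as they then stand; what a row does not reach is not made up. A row lasts 1/8 s, in which the tool goes at most 62.5 mm and 10.7 degrees, less where a joint would pass 70% of its speed; a pose out of reach is approached as far as the arm can. A call is refused whole if a number of a shift passes 0.0625 or a number of a turn 0.188, either way. A call with a gripper value outside its range is refused whole. The fingers move at their own pace and stop on an object; "newtons" is the grip in N (left out, the last holds). Time passes only in rows, so rows that do not move let the fingers close. It gives the time, the measured TCP pose, the force, the opening and the grip force at its end, in the units of the state.
- manip.read_state(): the state, without advancing time (a new reading comes with each control period).
- eyes.camera(name): name is "scene" or "side" or "wrist"; returns a dict with "img" (420x560x3 uint8, blue, green, red), "z_map" (420x560 float32, mm along the optical axis (not along the pixel's ray), 0 where there is no reading), "fx", "fy", "cx", "cy" (pixels), "eye" and "orientation" of the camera in the world. Camera axes: x right, y down, z forward; pixel columns grow to the right and rows downward; lengths in mm; the calibration is good to about 2 mm. The wrist camera is an equidistant fisheye: a pixel r from the principal point sees the ray r / f radians off the axis. A picture is of the moment at which its call begins.
- ticket.sign_off(): hands the job in; it is judged then, once.
The state is a dict: "clock": time; "joints": joint angles; "qd": joint speeds; "effort": joint torques, N m; "eef_pos": TCP position; "eef_rot": TCP orientation; "wrist_force": force on the tool from outside, world axes, zero at the start; "moment": the same for the moment, N m; "finger_gap": finger opening in mm; "finger_force": force on a finger pad.
Only numpy, scipy, OpenCV 4.12 (cv2) and the standard library are available. Lean on these libraries where they do the work, as an engineer would, in place of code of your own. Each camera call takes 0.05 s, during which the arm holds its last target. There are 200 camera calls.

## Working session

There is one attempt and no reset: what is moved stays moved. The work goes in short steps, Python scripts to look and compute and a tool call to move; the robot and the scene stay as the last step left them, time stands still between calls to the robot, and variables do not carry over. Pictures are saved under pics/ and viewed, at most 10 in all, crops included, and the job is handed in when it is done.

Besides the shell and the picture viewer there is one more tool, called after ">>>" as name([rows], argument=value, ...), one row to a line, values as JSON. arm_command: Moves the arm, as the interface text tells. Its arguments: {"type":"object","properties":{"plan":{"type":"array"},"newtons":{"type":"number"}},"required":["plan"]}

```bash
mkdir -p pics
cat > h.py <<'E'
import numpy as np, cv2
from cell import manip, eyes, ticket
from scipy.spatial.transform import Rotation as R
def cam(n):
    c=eyes.camera(n); return c
def rot(c):
    o=np.array(c["orientation"],float)
    return o if o.shape==(3,3) else R.from_euler("xyz",o).as_matrix()
def pts(c):
    z=c["z_map"]; v,u=np.mgrid[:z.shape[0],:z.shape[1]]
    p=np.stack([(u-c["cx"])/c["fx"]*z,(v-c["cy"])/c["fy"]*z,z],-1)
    return p@rot(c).T+np.array(c["eye"])
E
python3 - <<'E'
from h import *
for n in ("scene","side"):
    c=cam(n); cv2.imwrite(f"pics/{n}0.png",c["img"]); print(n,c["eye"],c["orientation"],c["fx"])
print(manip.read_state())
E
```

```text
scene [1409.8156679  -685.25313452  913.40293592] [-2.23669853  0.00888131  0.8930059 ] 384.33738956074484
side [ -48.04027823 -626.53907781  859.92707348] [-2.30951594 -0.00479939 -0.7805522 ] 443.23926044837435
{'clock': 0.1, 'joints': array([ 1.07037758e+00,  3.00436083e-01,  1.52152058e+00, -1.71178678e-05,
        1.32069862e+00, -6.65844123e-02]), 'qd': array([-8.92021455e-04, -6.48902368e-04, -2.18431608e-03,  1.94640742e-03,
        9.32357193e-04,  4.96015043e-05]), 'effort': array([ 1.86628225e-03, -5.32637107e+01, -3.53289592e+01,  7.09380442e-02,
        2.34230363e-02, -4.07559980e-05]), 'eef_pos': array([231.07911236, 498.84036208, 204.93113159]), 'eef_rot': array([-3.14053128e+00, -5.41581475e-05,  2.70776254e+00]), 'wrist_force': array([ 0.11684494,  0.11967082, -0.07604505]), 'moment': array([-0.00971199, -0.05161573, -0.00359119]), 'finger_force': 0.0, 'finger_gap': 93.84623016178956}
```

View pics/scene0.png

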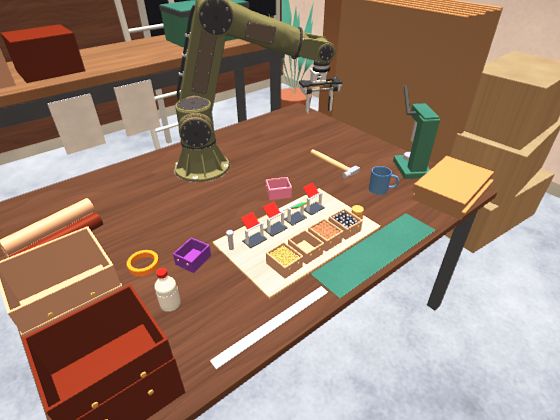

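View pics/side0.png

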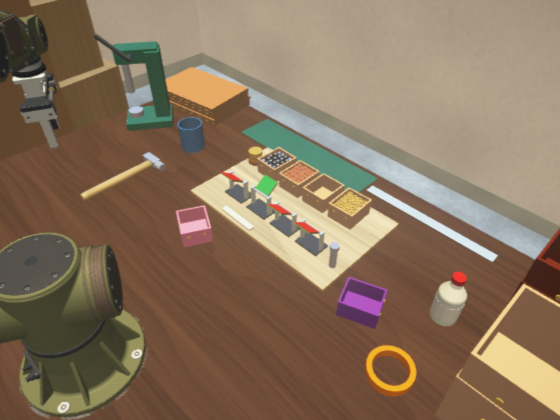

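Run:
```python
from h import *
c=cam("side"); s=c["img"]; P=pts(c)
cv2.imwrite("pics/side1.png",cv2.resize(s[130:290,180:410],None,fx=3.4,fy=3.4,interpolation=cv2.INTER_CUBIC))
hsv=cv2.cvtColor(s,cv2.COLOR_BGR2HSV)
for name,lo,hi in (("red",(0,190,110),(6,255,255)),("green",(50,150,100),(75,255,255))):
    m=cv2.inRange(hsv,lo,hi); m[:,:200]=0; m[:140]=0; m[:,400:]=0; m[290:]=0
    n,l,st,ce=cv2.connectedComponentsWithStats(m)
    for i in range(1,n):
        if st[i,4]<25: continue
        q=P[(l==i)&(c["z_map"]>0)]; 
        print(name,ce[i].round(),st[i,4],np.median(q,0).round(1),q.min(0).round(),q.max(0).round())
# board top points
q=P[(abs(P[...,2]-12)<4)&(hsv[...,2]>170)&(hsv[...,1]<130)]
q=q[(q[:,0]>200)&(q[:,0]<900)&(abs(q[:,1])<500)]
print(len(q),cv2.minAreaRect(q[:,:2].astype(np.float32)))
```

```text
red [231. 176.] 34 [542.5 161.8  96.3] [530. 140.  83.] [559. 181. 106.]
red [279. 209.] 31 [545.5 -28.4  94.7] [537. -46.  88.] [555. -12. 101.]
red [304. 226.] 26 [ 544.  -114.9   95.8] [ 534. -137.   88.] [ 555. -101.  104.]
7555 ((607.7257080078125, 123.48309326171875), (429.9557800292969, 772.9337158203125), 10.288081169128418)
```

View pics/side1.png

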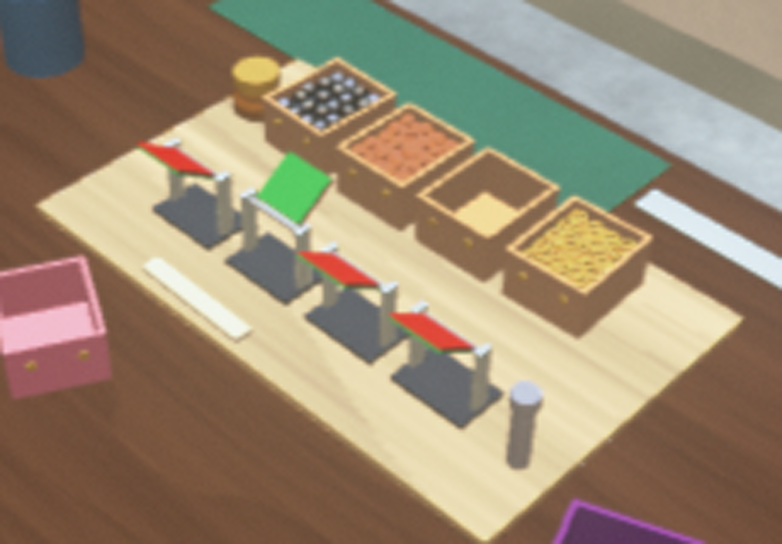

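Run:
```python
from h import *
c=cam("side")
def ray(c,u,v,z):
    d=rot(c)@np.array([(u-c["cx"])/c["fx"],(v-c["cy"])/c["fy"],1]); e=np.array(c["eye"]); return e+d*(z-e[2])/d[2]
k=[ray(c,x/3.4+180-.35,y/3.4+130-.35,12)[:2] for x,y in((37,205),(488,541),(742,318))]
print(np.round(k,1),"near edge",np.linalg.norm(k[1]-k[0]),"side",np.linalg.norm(k[2]-k[1]),"centre",(k[0]+k[2])/2)
d=k[0]-k[1]; e=k[2]-k[1]; print("yaw",np.arctan2(-d[0],d[1]),np.arctan2(e[1],e[0]))
c=cam("scene"); s=c["img"]; P=pts(c); hsv=cv2.cvtColor(s,cv2.COLOR_BGR2HSV)
m=cv2.inRange(hsv,(0,190,110),(6,255,255)); m[:,:235]=0; m[:,330:]=0; m[:180]=0; m[240:]=0
n,l,st,ce=cv2.connectedComponentsWithStats(m)
for i in range(1,n):
    if st[i,4]<20: continue
    q=P[(l==i)&(c["z_map"]>0)]; 
    print(ce[i].round(1),st[i,4],np.median(q,0).round(1),ray(c,*ce[i],86.5).round(1))
cv2.imwrite("pics/scene1.png",cv2.resize(s[170:300,200:390],None,fx=4,fy=4,interpolation=cv2.INTER_CUBIC))
```

```text
[[ 479.9  280.6]
 [ 486.  -238.2]
 [ 801.9 -234.5]] near edge 518.8280717710385 side 315.9310256413153 centre [640.93068258  23.04522995]
yaw 0.011806862109013263 0.011738450211817514
[310.  189.6] 129 [549.1 163.2  89.9] [546.  164.6  86.5]
[270.9 209.1] 156 [550.3 -27.1  89.2] [547.6 -25.5  86.5]
[249.2 219.9] 176 [ 551.9 -122.8   89.3] [ 548.5 -120.6   86.5]
```

>>> arm_command([
  [-1,0,0,0,-0.145],
  [-1,0,0,0,-0.145],
  [-1,0,0,0,-0.145],
  [-1,-0.025,-0.033,0,0],
  [-1,-0.025,-0.033,0,0],
  [-1,-0.025,-0.033,0,0],
  [-1,-0.025,-0.033,0,0],
  [-1,-0.025,-0.033,0,0],
  [-1,-0.025,-0.033,0,0],
  [-1,-0.025,-0.033,0,0],
  [-1,-0.025,-0.033,0,0],
  [-1,-0.025,-0.033,0,0],
  [-1,-0.025,-0.038,0,0],
  [-1,0,0,0,0],
  [-1,0,0,0,0],
  [-1,0,0,0,0],
  [-1,0,0,0,0],
])

```text
clock: 2.38
eef_pos: [481.3, 165.0, 205.6]
eef_rot: [3.142, 0.0, -3.139]
wrist_force: [-0.1, 0.3, -0.7]
finger_gap: 0.3
finger_force: 0.0
```

>>> arm_command([
  [-1,0,0,0.03,0],
  [-1,0,0,0.03,0],
  [-1,0,0,0.03,0],
  [-1,0,0,0.02,0],
  [-1,0,0,0.007,0],
  [-1,0,0,0,0],
  [-1,0,0,0,0],
])

```text
clock: 3.25
eef_pos: [482.0, 164.5, 89.3]
eef_rot: [3.141, 0.001, -3.14]
wrist_force: [0.3, 0.4, 0.6]
finger_gap: 0.5
finger_force: 0.0
```

Run:
```python
from h import *
cv2.imwrite("pics/w1.png",cam("wrist")["img"])
```

```text
(no output)
```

View pics/w1.png

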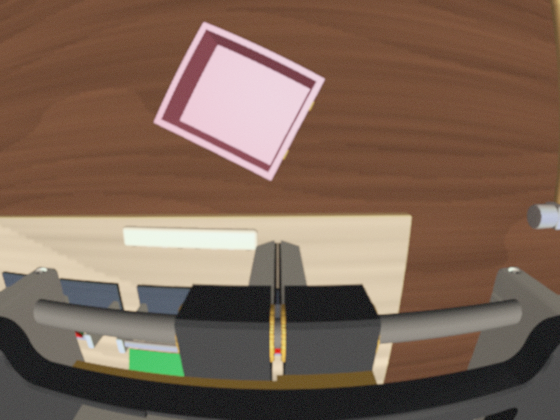

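>>> arm_command([
  [-1,-0.012,0,0,0],
  [-1,-0.012,0,0,0],
  [-1,-0.008,0,0,0],
  [-1,-0.007,0,0,0],
  [-1,-0.007,0,0,0],
  [-1,-0.007,0,0,0],
  [-1,-0.007,0,0,0],
  [-1,-0.007,0,0,0],
  [-1,-0.007,0,0,0],
  [-1,-0.006,0,0,0],
  [-1,-0.005,0,0,0],
  [-1,-0.004,0,0,0],
  [-1,0,0,0,0],
  [-1,0,0,0,0],
  [-1,0,0,0,0],
])

```text
clock: 5.18
eef_pos: [570.5, 164.5, 88.5]
eef_rot: [-3.142, 0.0, -3.14]
wrist_force: [-1.5, -0.4, -0.3]
finger_gap: 0.7
finger_force: 0.0
```

Run:
```python
from h import *
s=cam("side")["img"]
cv2.imwrite("pics/side2.png",cv2.resize(s[130:290,180:410],None,fx=3.4,fy=3.4,interpolation=cv2.INTER_CUBIC))
```

```text
(no output)
```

View pics/side2.png

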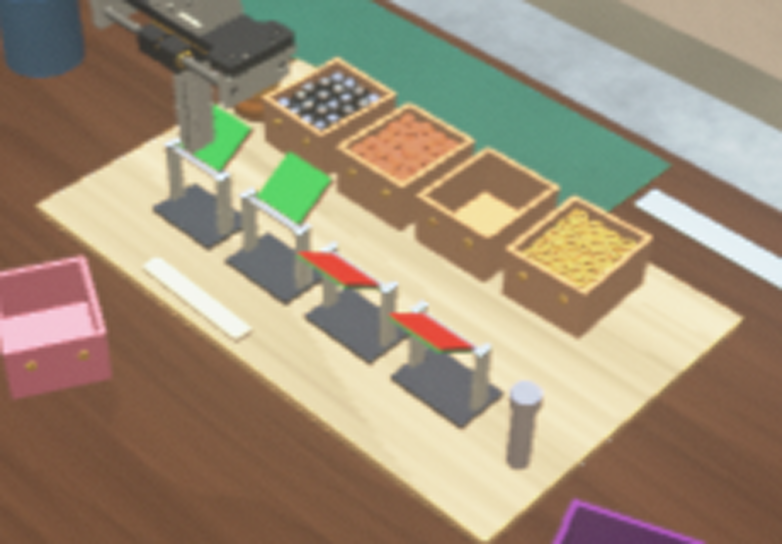

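The first tag now lies green up and matches its neighbour. Next I back off and go to the tag at the -y end.

>>> arm_command([
  [-1,0.02,0,0,0],
  [-1,0.03,0,0,0],
  [-1,0.035,0,-0.02,0],
  [-1,0,0,-0.04,0],
  [-1,0,0,-0.04,0],
  [-1,0,-0.04,0,0],
  [-1,0,-0.041,0,0],
  [-1,0,-0.041,0,0],
  [-1,0,-0.041,0,0],
  [-1,0,-0.041,0,0],
  [-1,0,-0.041,0,0],
  [-1,0,-0.041,0,0],
  [-1,0,0,0,0],
  [-1,0,0,0.03,0],
  [-1,0,0,0.03,0],
  [-1,0,0,0.03,0],
  [-1,0,0,0.01,0],
  [-1,0,0,0,0],
  [-1,0,0,0,0],
  [-1,0,0,0,0],
])

```text
clock: 7.72
eef_pos: [486.3, -121.7, 89.3]
eef_rot: [-3.141, 0.001, -3.14]
wrist_force: [0.0, 0.5, 0.3]
finger_gap: 0.3
finger_force: 0.0
```

Next I push to x≈573, the same motion as before. Then I back off and rise.

>>> arm_command([
  [-1,-0.012,0,0,0],
  [-1,-0.012,0,0,0],
  [-1,-0.007,0,0,0],
  [-1,-0.007,0,0,0],
  [-1,-0.007,0,0,0],
  [-1,-0.007,0,0,0],
  [-1,-0.007,0,0,0],
  [-1,-0.007,0,0,0],
  [-1,-0.007,0,0,0],
  [-1,-0.006,0,0,0],
  [-1,-0.005,0,0,0],
  [-1,-0.004,0,0,0],
  [-1,0,0,0,0],
  [-1,0,0,0,0],
  [-1,0.02,0,0,0],
  [-1,0.03,0,0,0],
  [-1,0.035,0,-0.02,0],
  [-1,0,0,-0.05,0],
  [-1,0,0,-0.05,0],
  [-1,0,0,0,0],
])

```text
clock: 10.22
eef_pos: [490.1, -122.1, 212.1]
eef_rot: [-3.139, 0.006, -3.14]
wrist_force: [-1.5, -0.3, 0.5]
finger_gap: 0.3
finger_force: 0.0
```

>>> arm_command([
  [-1,0.03,0,-0.03,0],
  [-1,0.03,0,-0.03,0],
  [-1,0,0,0,0],
  [-1,0,0,0,0],
  [-1,0,0,0,0],
  [-1,0,0,0,0],
])

```text
clock: 10.98
eef_pos: [429.1, -121.6, 267.5]
eef_rot: [3.141, -0.002, -3.14]
wrist_force: [-0.4, -1.0, -0.6]
finger_gap: 0.4
finger_force: 0.0
```

Run:
```python
from h import *
s=cam("side")["img"]; t=cam("scene")["img"]
a=cv2.resize(s[130:290,180:410],None,fx=2.6,fy=2.6,interpolation=cv2.INTER_CUBIC)[:, :400*2]
cv2.imwrite("pics/side3.png",a)
cv2.imwrite("pics/scene3.png",cv2.resize(t[170:300,200:390],None,fx=4,fy=4,interpolation=cv2.INTER_CUBIC))
```

```text
(no output)
```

View pics/side3.png

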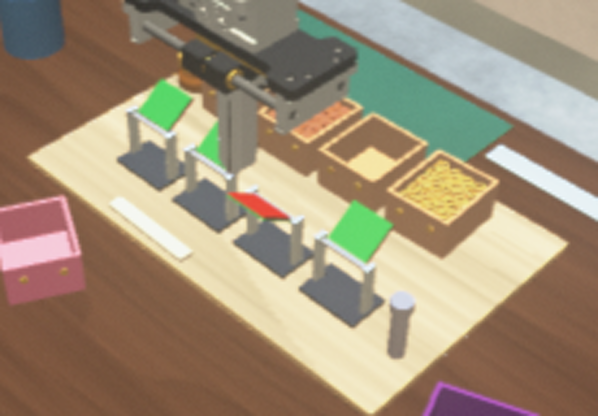

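View pics/scene3.png

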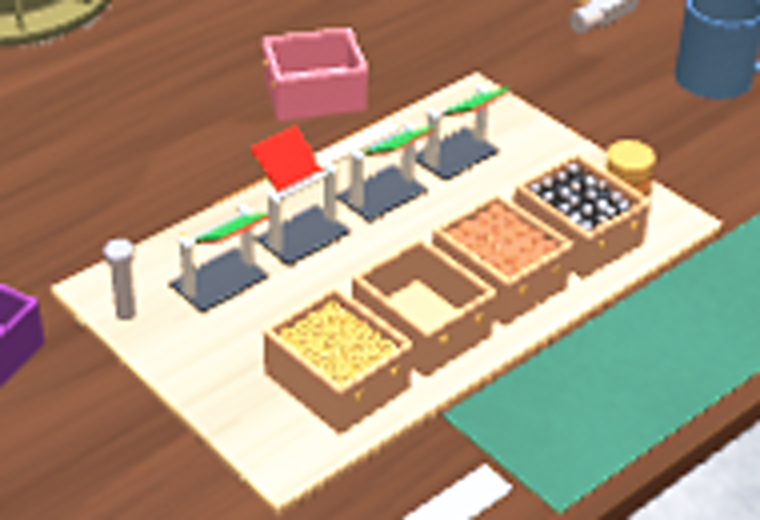

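In the scene crop the empty bin (425,290) has the red tag (288,160) in front of it. The three full bins have green tags at (232,228), (398,140) and (475,103). Bins and bystanders have not moved, and the arm is clear.

```bash
python3 -c "
from cell import ticket
print(ticket.sign_off())"
```

```text
the job is handed in; nothing more can be done
None
```

I pushed the two wrong tags (in front of the snaps and rings bins) over to green, the empty bin's tag was already red up, nothing else appears moved, and the job is handed in at about 11 s on the robot's clock; no verdict was returned.

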